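Hold the angle gauge at its set mark on the pinion housing's datum stud

ROBOT

A 6-joint arm with a two-finger parallel gripper is mounted at the origin on the work surface. World frame = base frame: x ahead of the robot, y to its left, z up, the work surface at z = 0. Lengths are in mm, angles in rad, forces in N, time in s.
With the tool pointing down it reaches from about 350 to 775 mm from the base axis. Payload 7.3 kg.
Tool frame: the origin (TCP) lies midway between the tips of the shut fingers; the grasp point (between the pads) lies 19 mm behind it (bot.grip_depth is the distance from the TCP to the grasp point, in mm); z points along the fingers, x is the direction in which the jaws open and shut, and the axes are right-handed (so a half turn about z gives the same grasp; the last joint's range is limited). The gripper opens to 92 mm and grips with 3 to 60 N. Pads are 19 mm wide; open, the fingers measure 130 mm over their backs; the gripper's body (75 mm by 190 mm) begins 47 mm behind the grasp point.
Start: joints at [1.163, 0.342, 1.524, -0, 1.275, -0.146], TCP at [135.865, 507.135, 226.741] pointing down, gripper open.
Joint ranges: [-2.53, 2.53], [-0.77, 2.02], [0.04, 2.7], [-1, 4.14], [0.28, 2.66], [-3.11, 3.11]. Speed limits (rad/s): [2.57, 2.57, 3.14, 3.14, 3.14, 3.14].

INTERFACE

Orientations are given as [roll, pitch, yaw] about the fixed x, y, z axes, in that order (R = Rz(yaw) Ry(pitch) Rx(roll)).
In Python, from plant import bot gives the robot as it stands. The module is installed in compiled form; this text tells all that it offers.
- The arm moves only by the shell command python3 -m inch 'ROWS'. ROWS is JSON, a list that holds one entry, the list of rows, each a list of 7 numbers: the shift along the tool's x, y, z each as a share of 0.2 m, from -1 to 1, then the turn, a rotation vector about the tool's x, y, z each as a share of 45 degrees, from -1 to 1, then the closure, from -1 (fully open) to 1 (shut), so that 0 is half open. A call has exactly 10 rows; each row is the pose to reach, as a shift and turn from the pose commanded when the call began, along the tool's axes at that moment; what a row does not reach only later rows make up. A row lasts 1/8 s, in which the tool goes at most 62.5 mm and 10.7 degrees, less where a joint would pass 70% of its speed; a pose out of reach is approached as far as the arm can. A call with a number of a shift or a turn outside -1 to 1 is refused whole. A call with a gripper value outside its range is refused whole. The fingers move at their own pace and stop on an object; the grip force is fixed at half the most. Time passes only in rows, so rows that repeat a pose let the fingers close, or fill a call up. It gives the time, the measured TCP pose, the force and the opening at its end, in the units of the state.
- bot.get_obs(): the state, without advancing time (a new reading comes with each control period).
- bot.capture(name): name is "scene" or "top" or "wrist"; returns the picture (384x512x3 uint8, red, green, blue); there is no depth.
- bot.camera_params(name): a dict with "fx", "fy", "cx", "cy" (pixels), "R" (3x3) and "t" (3): a world point X has camera coordinates R X + t; the wrist camera has in their place "T_tool_cam" (4x4, takes a point from camera to tool coordinates, whose origin is the TCP and whose axes are the tool frame's). Camera axes: x right, y down, z forward; pixel columns grow to the right and rows downward; lengths in mm; the calibration is good to about 2 mm. A picture is of the moment at which its call begins: read the wrist's pose just before it. camera_params takes no time and is no camera call.
- bot.close_job(): hands the job in, once; it reports no verdict.
The state is a dict: "time": time; "joint_positions": joint angles; "dq": joint speeds; "tau": joint torques, N m; "tool_pos": TCP position; "tcp_rot": TCP orientation; "contact_force": force on the tool from outside, world axes, zero at the start; "moment": the same for the moment, N m; "grip_width": finger opening in mm.
Only numpy, scipy, OpenCV 4.12 (cv2) and the standard library are available. Lean on these libraries where they do the work, as an engineer would, in place of code of your own. Each camera call takes 0.05 s, during which the arm holds its last target.

TASK

Pick up the pendulum angle gauge and gently rest the middle of its base on top of the threaded stud on the pinion housing's front flange, keeping its back close and parallel to the flange face and its dial looking outwards. Rock it on the stud until its swinging pointer settles on the set mark of the dial rim, then keep holding it there, still resting lightly on the stud, so that the fitter can scribe along its base: finish while holding it. Leave the gear, the bearing and the bolt where they are.

Things in the scene. Friction and masses are not known exactly. Their poses are not given: they have to be found in the camera images.
- gauge_grip (a point): Pendulum angle gauge (about 0.38 kg, varies), upright on the plate. Point: middle of its grey grip lug, 40 wide (y) x 20 deep (x) x 52 mm high, 138 mm above the flat underside, on the gauge's middle plane. Below the lug a round aluminium dial case, 100 mm across, 20 mm thick, centre 64 mm above the underside. Gauge axes: x out of the white dial (far side), y along the bottom bar, z up.
- gauge_foot (a point): middle of the flat underside of the gauge's bottom bar, which is 110 wide (y) x 28 deep (x) x 14 mm high; axes as the gauge. The back of the bar lies 14 mm behind this point along x.
- gauge_pointer (a joint): angle (rad) of the black weighted pointer, pivoted 64 mm above the underside; gravity keeps it upright; it swings about 3 times a second and dies out in 2 to 3 s. 0 = along the gauge's z; positive = right-hand turn about the gauge's x, counter-clockwise as one faces the dial. With the gauge tilted clockwise by an angle, it settles at plus that angle.
- gauge_mark (a joint): angle (rad) of the black wedge-shaped set mark on the dial's rim ring, 7 to 19 degrees counter-clockwise from the dial's top; zero and direction as for the pointer; pointer on mark = both values equal. It keeps its place on the gauge.
- pointer_tip (a point): tip of the pointer needle, 34 mm from its pivot; z runs along the needle outwards
- mark_tip (a point): inner point of the set mark wedge (12 mm wide outside, pointing to the dial's centre), 40 mm from the pointer's pivot; z runs radially outwards through the mark
- stud_root (a point): Threaded steel stud, rigid, level, 16 mm across, 36 mm long, on the square upright flange (140 wide, 126 mm high) of the grey cast iron pinion housing, which is fixed to the plate. Point: on the stud's axis in the flange face, midway across, 105 mm above the housing's foot. x outwards along the stud, y along the face, z up. The face ends 21 mm above the axis.
- gear: case-hardened helical gear lying flat, 76 mm across, 31 mm high, origin at the middle of its underside; leave alone
- bearing: ball bearing with blue shield lying flat, 52 mm across, 15 mm high, origin at the middle of its underside; leave alone
- bolt: yellow zinc-plated hex bolt standing on its head, 52 mm high, head 19 mm across flats, origin at the middle of its underside; leave alone
- socket: bayonet socket with orange gear fixture, fixed to the plate, 110 mm across, 66 mm high, origin at the middle of its underside
Things that resemble listed ones, but are neither listed nor needed, are in the scene too. Of the things that look like the part that bears gauge_grip, the smaller one is meant.

How it is judged:
By the outcome, as a careful person would: the job done as asked, in the order asked, and still so for the second after the job is handed in, while the arm keeps its last pose, push and grip.
It also fails if it takes over 64 s, if anything falls off the work surface, if the arm or the gripper's body presses on something with over 40 N, if the wrist force passes 120 N, or if a joint passes its speed limit or range.

## Working session

There is one attempt and no reset: what is moved stays moved. The work goes in short steps, Python scripts to look and compute and a shell command to move; the robot and the scene stay as the last step left them, time stands still between calls to the robot, and variables do not carry over. Pictures are saved under pics/ and viewed, and the job is handed in when it is done.

```bash
mkdir -p pics; ls; python3 - <<'E'
from plant import bot
import cv2
o=bot.get_obs(); print(o)
for n in ("scene","top","wrist"):
    im=bot.capture(n); cv2.imwrite(f"pics/{n}0.png",im[:,:,::-1])
    print(n,bot.camera_params(n))
print(bot.grip_depth)
E
```

```text
pics
{'time': 0.0, 'joint_positions': array([ 1.16300496e+00,  3.42697376e-01,  1.52502699e+00, -3.93304745e-06,
        1.27539097e+00, -1.46020402e-01]), 'dq': array([-0.00107812, -0.00193582, -0.00239567, -0.00020588, -0.00106438,
        0.00168218]), 'tau': array([-2.71343903e-03, -4.31224930e+01, -2.44216508e+01,  7.15126027e-02,
        5.58308023e-02, -1.36696153e-04]), 'tool_pos': array([135.69122248, 506.73709997, 226.05463742]), 'tcp_rot': array([-3.14137482e+00,  1.50702080e-03,  1.30902667e+00]), 'contact_force': array([-0.00592208,  0.71211527,  0.79808775]), 'moment': array([-0.00143195,  0.03529629,  0.01466891]), 'grip_width': 91.92663817304117}
scene {'fx': 373.35748244868273, 'fy': 373.35748244868273, 'cx': 255.70760195027265, 'cy': 194.7467730828242, 'R': array([[-0.27003468,  0.96284385,  0.00360601],
       [ 0.82192689,  0.23246124, -0.51999804],
       [-0.50151517, -0.13745363, -0.85415984]]), 't': array([   4.89685105, -474.33774903, 1347.13001655])}
top {'fx': 353.01316259214644, 'fy': 353.01316259214644, 'cx': 252.11700912108472, 'cy': 193.41749752674204, 'R': array([[-0.02720702, -0.99950812,  0.01559827],
       [-0.99624428,  0.02582842, -0.08264517],
       [ 0.08220164, -0.01778822, -0.99645696]]), 't': array([171.31667249, 605.6100887 , 895.81761341])}
wrist {'fx': 284.038790464402, 'fy': 284.038790464402, 'cx': 256.00707162068306, 'cy': 185.00121843832622, 'T_tool_cam': array([[ 9.99999950e-01,  3.13380688e-04, -4.81963476e-05,
         1.94950830e-01],
       [-2.86426680e-04,  9.58061418e-01,  2.86562799e-01,
        -7.74442135e+01],
       [ 1.35978308e-04, -2.86562771e-01,  9.58061459e-01,
        -1.57841321e+02],
       [ 0.00000000e+00,  0.00000000e+00,  0.00000000e+00,
         1.00000000e+00]])}
18.8
```

View pics/scene0.png

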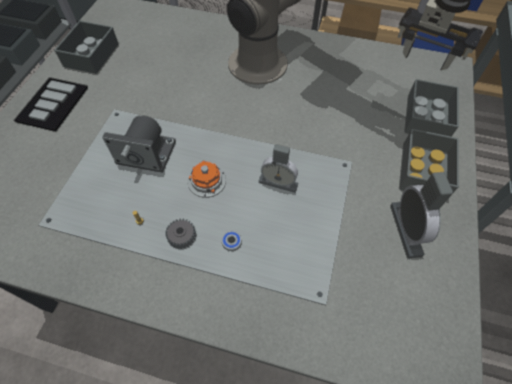

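View pics/top0.png

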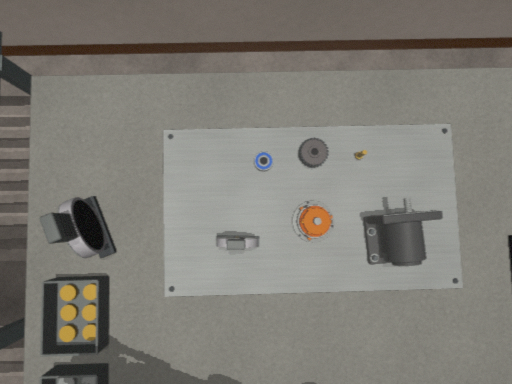

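View pics/wrist0.png

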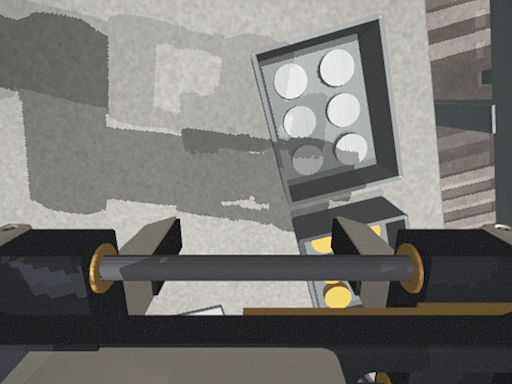

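Gauge lookalikes: the small one on the plate (scene 279,170; top 237,241) and the big one off the plate (scene 415,215; top 80,230). The smaller one is meant, so I take the one on the plate. I'll check it, and the two pins on the flange, in close crops.

```bash
python3 - <<'E'
import cv2,numpy as np
s=cv2.imread("pics/scene0.png");t=cv2.imread("pics/top0.png")
r=lambda im,a,b,c,d:cv2.resize(im[b:d,a:c],(400,300),interpolation=cv2.INTER_CUBIC)
cv2.imwrite("pics/crops0.png",np.vstack([np.hstack([r(s,245,135,325,195),r(s,100,110,180,170)]),np.hstack([r(t,200,210,280,270),r(t,355,190,451,262)])]))
E
```

```text
(no output)
```

View pics/crops0.png

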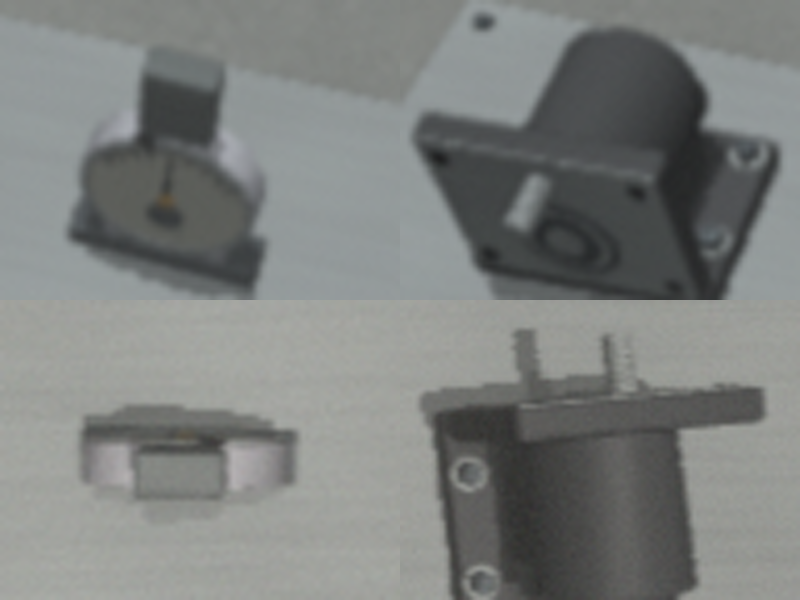

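The crops confirm the choice: dial, orange pivot and grey lug sit on the small gauge. The housing has one stud (scene ≈204,148; top ≈408,205), and the second "pin" is its shadow. Next I'll triangulate from both views.

```bash
cat > h.py <<'E'
import numpy as np
from plant import bot
from scipy.spatial.transform import Rotation as Rn
def cam(n,obs=None):
    p=bot.camera_params(n); K=np.array([[p['fx'],0,p['cx']],[0,p['fy'],p['cy']],[0,0,1]])
    if n!='wrist': return K,np.array(p['R']),np.array(p['t'])
    Rt=Rn.from_euler('xyz',obs['tcp_rot']).as_matrix(); T=np.array(p['T_tool_cam'])
    Rwc=Rt@T[:3,:3]; c=Rt@T[:3,3]+obs['tool_pos']
    return K,Rwc.T,-Rwc.T@c
def ray(C,px):
    K,R,t=C; d=R.T@np.linalg.solve(K,[px[0],px[1],1]); return -R.T@t,d/np.linalg.norm(d)
def onz(C,px,z):
    c,d=ray(C,px); return c+d*(z-c[2])/d[2]
def tri(Cs,pxs):
    A=np.zeros((3,3));b=np.zeros(3);L=[]
    for C,p in zip(Cs,pxs):
        c,d=ray(C,p);M=np.eye(3)-np.outer(d,d);A+=M;b+=M@c;L.append((c,M))
    X=np.linalg.solve(A,b); return X,[np.linalg.norm(M@(X-c)) for c,M in L]
def proj(C,X):
    K,R,t=C; v=K@(R@np.asarray(X,float)+t); return v[:2]/v[2]
E
python3 - <<'E'
from h import *
np.set_printoptions(precision=1,suppress=True)
S,T=cam('scene'),cam('top')
s=lambda x,y:(245+x/5,135+y/5); t=lambda x,y:(200+x/5,210+(y-300)/5)
sc=[s(150,48),s(222,62),s(218,90),s(140,78)]
# scene right = +y ; top left=+y : match far-left(scene,-x,-y)=> top bottom-right
tc=[t(222,498),t(134,498),t(134,450),t(222,450)]
for a,b in zip(sc,tc):
    print(*tri((S,T),(a,b)),onz(T,b,164),onz(S,a,164))
print("plate corners")
for a,b in zip([(116,115),(345,165),(48,220),(320,294)],[(455,281),(171,289),(444,130),(171,136)]): print(*tri((S,T),(a,b)))
# stud root & tip
s2=lambda x,y:(100+(x-400)/5,110+y/5); t2=lambda x,y:(355+(x-400)*.24,190+(y-300)*.24)
print("root",tri((S,T),(s2(541,178),t2(622,392))))
print("tip",tri((S,T),(s2(516,220),t2(622,333))))
print("flange top corners (front edge)",tri((S,T),(s2(418,138),t2(763,390))),tri((S,T),(s2(655,180),t2(520,407))))
E
```

```text
[476.1 178.1 163.8] [np.float64(0.3322132902685137), np.float64(0.3322132902685447)] [476.1 177.8 164. ] [476.2 178.5 164. ]
[477.5 215.9 167.1] [np.float64(0.014020741318715139), np.float64(0.01402074131870539)] [477.2 216.1 164. ] [475.  215.5 164. ]
[497.9 216.7 170.1] [np.float64(1.5044978865552663), np.float64(1.504497886555287)] [498.  215.6 164. ] [492.8 217.6 164. ]
[496.8 177.9 164.7] [np.float64(0.6072156173231883), np.float64(0.6072156173232383)] [496.9 177.3 164. ] [496.1 178.3 164. ]
plate corners
[ 365.5 -375.9   -2.3] [np.float64(0.18550685918505305), np.float64(0.18550685918511095)]
[368.6 372.2   6.1] [np.float64(0.7270901215678172), np.float64(0.727090121567744)]
[ 770.  -369.4    9.2] [np.float64(0.16523544965930864), np.float64(0.16523544965938858)]
[770.2 369.7   9.6] [np.float64(2.335121319852901), np.float64(2.335121319852865)]
root (array([ 548.7, -207.7,  116.1]), [np.float64(0.8385421881414635), np.float64(0.838542188141447)])
tip (array([ 581.3, -206. ,  121.4]), [np.float64(2.086992262146124), np.float64(2.0869922621461297)])
flange top corners (front edge) (array([ 547. , -280.6,  124.8]), [np.float64(3.0448417153076295), np.float64(3.044841715307708)]) (array([ 541.4, -143.3,  128.1]), [np.float64(2.2524342622432663), np.float64(2.2524342622431752)])
```

Lug centre ≈ (487,197,~142), about square to the world. Stud root ≈ (548.7,-207.7,~112), with the flange normal yawed about +2.5°. I'll turn the wrist so its camera faces the dial (yaw ≈ -1.57), moving clear of things on the way.

```bash
python3 -m inch '[[[-0.09,0.17,-0.08,0,0,0.22,-1],[-0.18,0.34,-0.16,0,0,0.45,-1],[-0.28,0.52,-0.24,0,0,0.68,-1],[-0.37,0.69,-0.32,0,0,0.92,-1],[-0.37,0.69,-0.32,0,0,0.92,-1],[-0.37,0.69,-0.32,0,0,0.92,-1],[-0.37,0.69,-0.32,0,0,0.92,-1],[-0.37,0.69,-0.32,0,0,0.92,-1],[-0.37,0.69,-0.32,0,0,0.92,-1],[-0.37,0.69,-0.32,0,0,0.92,-1]]]'
```

```text
time: 1.4
tool_pos: [249.8, 400.1, 290.6]
tcp_rot: [-3.142, 0.0, 0.587]
contact_force: [-0.9, 0.8, 0.1]
grip_width: 91.9
```

```bash
python3 -m inch '[[[0.06,0.2,-0.04,0,0,0.22,-1],[0.12,0.4,-0.08,0,0,0.45,-1],[0.18,0.6,-0.11,0,0,0.68,-1],[0.24,0.75,-0.15,0,0,0.92,-1],[0.29,0.91,-0.15,0,0,0.92,-1],[0.29,0.91,-0.15,0,0,0.92,-1],[0.29,0.91,-0.15,0,0,0.92,-1],[0.29,0.91,-0.15,0,0,0.92,-1],[0.29,0.91,-0.15,0,0,0.92,-1],[0.29,0.91,-0.15,0,0,0.92,-1]]]'
```

```text
time: 2.65
tool_pos: [398.7, 280.8, 320.8]
tcp_rot: [-3.141, -0.0, -0.135]
contact_force: [0.5, -0.1, 0.2]
grip_width: 92.2
```

```bash
python3 -m inch '[[[0.19,0.08,0,0,0,0.22,-1],[0.38,0.16,0,0,0,0.45,-1],[0.57,0.24,0,0,0,0.68,-1],[0.75,0.32,0,0,0,0.92,-1],[0.75,0.32,0,0,0,0.92,-1],[0.75,0.32,0,0,0,0.92,-1],[0.75,0.32,0,0,0,0.92,-1],[0.75,0.32,0,0,0,0.92,-1],[0.75,0.32,0,0,0,0.92,-1],[0.75,0.32,0,0,0,0.92,-1]]]'
```

```text
time: 3.9
tool_pos: [538.8, 196.8, 320.8]
tcp_rot: [-3.141, -0.0, -0.858]
contact_force: [0.2, 0.0, -0.3]
grip_width: 91.6
```

```bash
python3 -m inch '[[[0.09,-0.1,0.04,0,0,0.22,-1],[0.18,-0.21,0.08,0,0,0.45,-1],[0.27,-0.32,0.12,0,0,0.68,-1],[0.36,-0.42,0.15,0,0,0.907,-1],[0.36,-0.42,0.15,0,0,0.907,-1],[0.36,-0.42,0.15,0,0,0.907,-1],[0.36,-0.42,0.15,0,0,0.907,-1],[0.36,-0.42,0.15,0,0,0.907,-1],[0.36,-0.42,0.15,0,0,0.907,-1],[0.36,-0.42,0.15,0,0,0.907,-1]]]'
```

```text
time: 5.15
tool_pos: [649.5, 197.1, 290.9]
tcp_rot: [-3.141, 0.0, -1.571]
contact_force: [0.3, -0.2, 1.0]
grip_width: 91.9
```

```bash
python3 -m inch '[[[0,0.06,0.12,-0.14,0,0,-1],[0,0.12,0.25,-0.28,0,0,-1],[0,0.18,0.38,-0.42,0,0,-1],[0,0.25,0.5,-0.55,0,0,-1],[0,0.25,0.5,-0.55,0,0,-1],[0,0.25,0.5,-0.55,0,0,-1],[0,0.25,0.5,-0.55,0,0,-1],[0,0.25,0.5,-0.55,0,0,-1],[0,0.25,0.5,-0.55,0,0,-1],[0,0.25,0.5,-0.55,0,0,-1]]]'; python3 - <<'E'
from h import *
import cv2
o=bot.get_obs(); im=bot.capture('wrist'); cv2.imwrite("pics/w1.png",im[:,:,::-1]); print(o['joint_positions'],o['tool_pos'],o['tcp_rot'])
np.save('w1.npy',{k:o[k] for k in('tool_pos','tcp_rot')},allow_pickle=True)
c=im[::1,::1,::-1]; C=cam('wrist',o); p=proj(C,(498,197,70)); print(p)
x,y=int(p[0]),int(p[1]); cv2.imwrite("pics/w1c.png",cv2.resize(c[max(0,y-90):y+60,x-100:x+100],(800,600),interpolation=cv2.INTER_CUBIC))
E
```

```text
time: 6.4
tool_pos: [599.6, 197.1, 191.0]
tcp_rot: [2.71, 0.0, -1.571]
contact_force: [-0.2, -0.1, 0.3]
grip_width: 91.8
[0.1618374  0.84978683 0.80223906 0.07184453 1.91519979 1.74243883] [599.608839   197.08331981 190.9858062 ] [ 2.71013549e+00  1.19729851e-04 -1.57097948e+00]
[256.16266329 206.76278044]
```

View pics/w1.png

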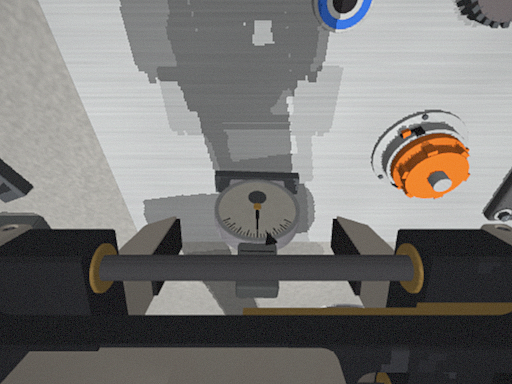

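View pics/w1c.png

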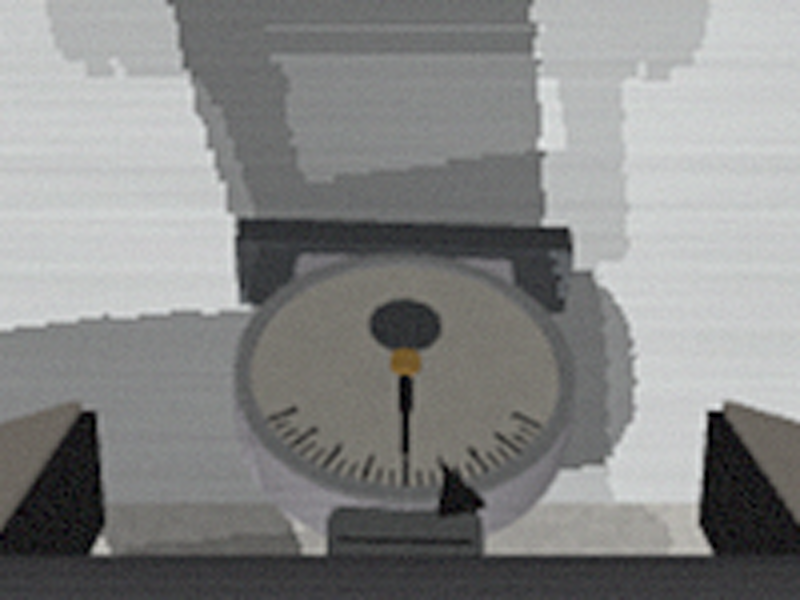

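The wrist view shows the dial upside down: pivot about (257,206), pointer upright, black wedge tip about (267.5,232). I'll compute the mark angle by casting rays onto the dial plane, and the gauge's yaw from the bar edge.

```bash
python3 - <<'E'
from h import *
import cv2
np.set_printoptions(precision=2,suppress=True)
o=np.load('w1.npy',allow_pickle=True).item(); C=cam('wrist',o)
f=lambda x,y:(156+x/4-.4,116+y/4-.4)
def onx(px,x0,yaw=0,P=(0,0)):
    c,d=ray(C,px); n=np.array([np.cos(yaw),np.sin(yaw),0]); p=np.array([x0,197,0]); return c+d*(n@(p-c))/(n@d)
piv=f(405,362);tip=f(445,463);ntip=f(405,486)
print('ground bar bottom edge', [onz(C,f(*q),z) for q in((238,220),(572,231)) for z in(4,)])
print('bar top front corners z=18',[onz(C,f(*q),18) for q in((240,303),(563,310))])
print('lug', [onz(C,f(*q),168) for q in((330,555),(482,555))])
for x0 in(497,500,503):
    P,M,N=[onx(q,x0) for q in(piv,tip,ntip)]
    d=M-P; e=N-P; print(x0,P,M,'r',np.linalg.norm(d),'ang',np.degrees(np.arctan2(-d[1],d[2])),'needle',np.linalg.norm(e),np.degrees(np.arctan2(-e[1],e[2])))
im=cv2.imread('pics/w1.png')[215:255,235:290]; cv2.imwrite('pics/w1m.png',cv2.resize(im,(770,560),interpolation=cv2.INTER_CUBIC))
E
```

```text
ground bar bottom edge [array([499.36, 251.94,   4.  ]), array([494.64, 139.71,   4.  ])]
bar top front corners z=18 [array([474.5 , 252.11,  18.  ]), array([471.26, 142.03,  18.  ])]
lug [array([544.23, 211.52, 168.  ]), array([544.24, 181.09, 168.  ])]
497 [497.   196.19  67.94] [497.   185.52 105.8 ] r 39.33111436019802 ang 15.741680511056877 needle 45.595558363529 -0.1236803478746477
500 [500.   196.2   70.88] [500.   185.67 108.26] r 38.838205148253316 ang 15.74168051105686 needle 45.02414127792794 -0.12368034787464616
503 [503.   196.22  73.81] [503.   185.81 110.71] r 38.34529593630861 ang 15.741680511056877 needle 44.452724192326876 -0.12368034787460794
```

View pics/w1m.png

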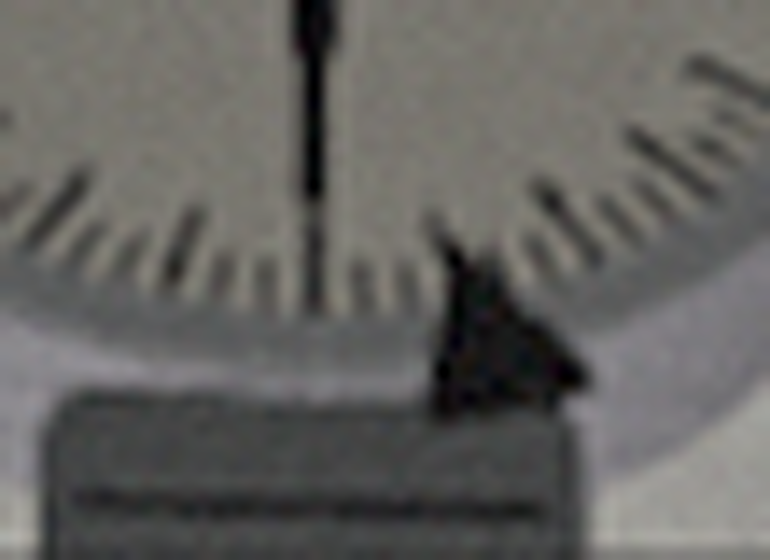

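```bash
python3 - <<'E'
from h import *
np.set_printoptions(precision=2,suppress=True)
o=np.load('w1.npy',allow_pickle=True).item(); C=cam('wrist',o)
f=lambda x,y:(235+x/14-.46,215+y/14-.46)
yaw=np.arctan2(-(499.36-494.64),112.2); yaw=-yaw  # tangent
print('yaw deg',np.degrees(yaw))
def onp(px,x0,yaw):
    c,d=ray(C,px); n=np.array([np.cos(yaw),np.sin(yaw),0]); t=np.array([-n[1],n[0],0]); p=np.array([486.5,197,0])+n*x0; X=c+d*(n@(p-c))/(n@d); return np.array([t@(X-p),X[2]])
piv=(257.2-.2,206.5-.2)
for yaw in (0,np.radians(-1.8)):
  for x0 in(10,12,14):
    P=onp(piv,x0,yaw);
    for n,q in dict(tip=(458,240),cL=(435,415),cR=(588,383),mid=(511,399),tick0=(312,312),bigR=(430,215),bigL=(200,212),big2R=(545,185),big2L=(82,172)).items():
        d=onp(f(*q),x0,yaw)-P; print(round(np.degrees(yaw),1),x0,n,P,d,'r',round(np.hypot(*d),1),'ang',round(np.degrees(np.arctan2(-d[0],d[1])),2))
E
```

```text
yaw deg 2.408883411215594
0.0 10 tip [-0.99 67.78] [-10.94  38.06] r 39.6 ang 16.03
0.0 10 cL [-0.99 67.78] [-8.75 54.52] r 55.2 ang 9.12
0.0 10 cR [-0.99 67.78] [-20.2   51.61] r 55.4 ang 21.38
0.0 10 mid [-0.99 67.78] [-14.42  53.07] r 55.0 ang 15.2
0.0 10 tick0 [-0.99 67.78] [ 0.3 45. ] r 45.0 ang -0.38
0.0 10 bigR [-0.99 67.78] [-8.85 35.6 ] r 36.7 ang 13.96
0.0 10 bigL [-0.99 67.78] [ 8.95 35.31] r 36.4 ang -14.22
0.0 10 big2R [-0.99 67.78] [-17.88  32.6 ] r 37.2 ang 28.74
0.0 10 big2L [-0.99 67.78] [18.25 31.3 ] r 36.2 ang -30.24
0.0 12 tip [-0.98 69.74] [-10.85  37.75] r 39.3 ang 16.03
0.0 12 cL [-0.98 69.74] [-8.68 54.06] r 54.8 ang 9.12
0.0 12 cR [-0.98 69.74] [-20.03  51.18] r 55.0 ang 21.38
0.0 12 mid [-0.98 69.74] [-14.3   52.62] r 54.5 ang 15.2
0.0 12 tick0 [-0.98 69.74] [ 0.3  44.62] r 44.6 ang -0.38
0.0 12 bigR [-0.98 69.74] [-8.77 35.3 ] r 36.4 ang 13.96
0.0 12 bigL [-0.98 69.74] [ 8.87 35.01] r 36.1 ang -14.22
0.0 12 big2R [-0.98 69.74] [-17.73  32.33] r 36.9 ang 28.74
0.0 12 big2L [-0.98 69.74] [18.09 31.03] r 35.9 ang -30.24
0.0 14 tip [-0.97 71.69] [-10.76  37.43]
[... 1359 characters left out ...]
 bigL [-0.6  69.71] [ 8.87 35.25] r 36.3 ang -14.12
-1.8 12 big2R [-0.6  69.71] [-17.78  31.86] r 36.5 ang 29.17
-1.8 12 big2L [-0.6  69.71] [18.06 31.52] r 36.3 ang -29.82
-1.8 14 tip [-0.53 71.66] [-10.78  37.16] r 38.7 ang 16.18
-1.8 14 cL [-0.53 71.66] [-8.63 53.41] r 54.1 ang 9.17
-1.8 14 cR [-0.53 71.66] [-19.93  50.27] r 54.1 ang 21.62
-1.8 14 mid [-0.53 71.66] [-14.22  51.85] r 53.8 ang 15.33
-1.8 14 tick0 [-0.53 71.66] [ 0.29 44.26] r 44.3 ang -0.38
-1.8 14 bigR [-0.53 71.66] [-8.72 34.78] r 35.9 ang 14.07
-1.8 14 bigL [-0.53 71.66] [ 8.79 34.95] r 36.0 ang -14.12
-1.8 14 big2R [-0.53 71.66] [-17.64  31.6 ] r 36.2 ang 29.17
-1.8 14 big2L [-0.53 71.66] [17.91 31.25] r 36.0 ang -29.82
```

Mark angle ≈ 15.7° (tip, corners and the 15° tick agree to about ±0.6°), with the pivot at about 68 mm. Gauge yaw ≈ -2°, centre ≈ (485.5,196.6). Next I'll work out the shares for the pre-grasp above the lug, then the descent.

```bash
cat >> h.py <<'E'
def shares(pos,rot_or_R,frm=None):
    o=bot.get_obs() if frm is None else frm
    R0=Rn.from_euler('xyz',o['tcp_rot']); R1=rot_or_R if isinstance(rot_or_R,Rn) else Rn.from_euler('xyz',rot_or_R)
    sh=R0.inv().apply(np.asarray(pos,float)-o['tool_pos'])/200; tu=np.degrees((R0.inv()*R1).as_rotvec())/45
    return np.round(sh,4),np.round(tu,4)
E
python3 - <<'E'
from h import *
print(shares((485.5,196.6,215),(np.pi,0,-np.pi/2-np.radians(2))))
E
```

```text
(array([0.0026, 0.5687, 0.129 ]), array([ 0.5496, -0.0094,  0.0435]))
```

```bash
python3 -m inch '[[[0,0,-0.12,0.14,0,0.01,-1],[0,0.14,-0.1,0.28,0,0.02,-1],[0,0.28,0,0.42,-0.01,0.03,-1],[0,0.42,0.08,0.55,-0.01,0.043,-1],[0.002,0.569,0.129,0.55,-0.01,0.043,-1],[0.002,0.569,0.129,0.55,-0.01,0.043,-1],[0.002,0.569,0.129,0.55,-0.01,0.043,-1],[0.002,0.569,0.129,0.55,-0.01,0.043,-1],[0.002,0.569,0.129,0.55,-0.01,0.043,-1],[0.002,0.569,0.129,0.55,-0.01,0.043,-1]]]'; python3 - <<'E'
from h import *
import cv2
o=bot.get_obs(); im=bot.capture('wrist'); t=bot.capture('top'); cv2.imwrite("pics/w2.png",im[:,:,::-1]); print(o['tool_pos'],o['tcp_rot'],shares((485.5,196.6,127),(np.pi,0,-1.606)))
E
```

```text
time: 7.7
tool_pos: [485.8, 196.6, 214.6]
tcp_rot: [3.141, 0.0, -1.606]
contact_force: [-0.5, -1.3, 0.2]
grip_width: 92.1
[485.76148704 196.59153716 214.57271442] [ 3.14112680e+00  3.47380920e-04 -1.60577508e+00] (array([4.000e-04, 5.000e-04, 4.386e-01]), array([0.0003, 0.0005, 0.0005]))
```

View pics/w2.png

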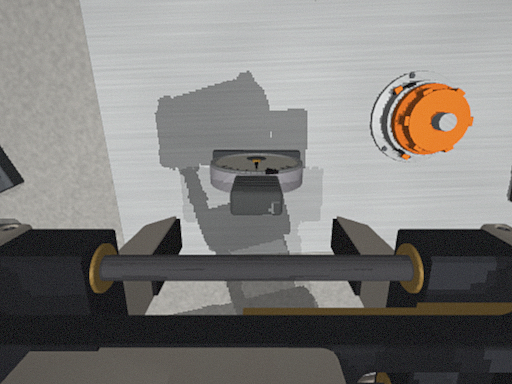

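The lug (232–283 px) is centred between the fingers (181–332) and square to them. I'll go down and close.

```bash
python3 -m inch '[[[0,0,0.09,0,0,0,-1],[0,0,0.18,0,0,0,-1],[0,0,0.27,0,0,0,-1],[0,0,0.36,0,0,0,-1],[0,0,0.4,0,0,0,-1],[0,0,0.435,0,0,0,-1],[0,0,0.435,0,0,0,-1],[0,0,0.435,0,0,0,0],[0,0,0.435,0,0,0,0.3],[0,0,0.435,0,0,0,1]]]'; python3 -m inch '[[[0,0,0,0,0,0,1],[0,0,0,0,0,0,1],[0,0,0,0,0,0,1],[0,0,0,0,0,0,1],[0,0,0,0,0,0,1],[0,0,0,0,0,0,1],[0,0,0,0,0,0,1],[0,0,0,0,0,0,1],[0,0,0,0,0,0,1],[0,0,0,0,0,0,1]]]'
```

```text
time: 9.05
tool_pos: [485.6, 196.8, 128.2]
tcp_rot: [-3.141, 0.001, -1.605]
contact_force: [0.8, 0.0, -0.1]
grip_width: 66.1
time: 10.3
tool_pos: [485.5, 196.7, 128.0]
tcp_rot: [-3.141, 0.0, -1.605]
contact_force: [-0.2, -0.1, 0.8]
grip_width: 39.6
```

Gripped at 39.6 mm, as expected for the 40 mm lug. Lifting.

```bash
python3 -m inch '[[[0,0,-0.03,0,0,0,1],[0,0,-0.08,0,0,0,1],[0,0,-0.18,0,0,0,1],[0,0,-0.3,0,0,0,1],[0,0,-0.42,0,0,0,1],[0,0,-0.54,0,0,0,1],[0,0,-0.66,0,0,0,1],[0,0,-0.76,0,0,0,1],[0,0,-0.8,0,0,0,1],[0,0,-0.8,0,0,0,1]]]'; python3 - <<'E'
from h import *
import cv2
o=bot.get_obs(); im=bot.capture('wrist'); cv2.imwrite("pics/w3.png",im[:,:,::-1]); print(o['tool_pos'],o['tcp_rot'],o['contact_force'],o['grip_width'],o['joint_positions'])
yaw=-np.pi/2+np.radians(2.5); print(shares((600,20,288),(np.pi,0,yaw)))
E
```

```text
time: 11.55
tool_pos: [485.4, 196.7, 288.2]
tcp_rot: [-3.141, 0.001, -1.605]
contact_force: [0.4, 0.2, -4.8]
grip_width: 39.9
[485.42638441 196.69259003 288.15204667] [-3.14100099e+00  7.18647759e-04 -1.60544457e+00] [ 0.38871994  0.222482   -4.75729042] 39.88734172548741 [2.38260237e-01 2.98546532e-01 1.41620355e+00 5.38203928e-04
 1.42607912e+00 1.84362761e+00]
(array([ 0.8626, -0.6045, -0.0034]), array([ 0.0009,  0.0004, -0.0997]))
```

View pics/w3.png

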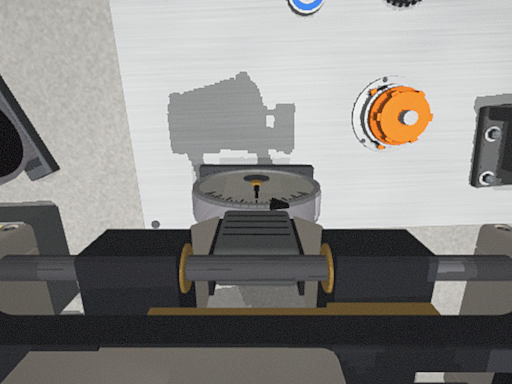

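Held cleanly at 39.9 mm, dial visible at about (257,190). Moving toward the housing, and looking at stud and flange on the way.

```bash
python3 -m inch '[[[0.1,-0.07,0,0,0,-0.01,1],[0.25,-0.18,0,0,0,-0.03,1],[0.4,-0.28,0,0,0,-0.05,1],[0.55,-0.38,0,0,0,-0.07,1],[0.7,-0.49,0,0,0,-0.09,1],[0.81,-0.57,0,0,0,-0.1,1],[0.863,-0.604,0,0,0,-0.1,1],[0.863,-0.604,0,0,0,-0.1,1],[0.863,-0.604,0,0,0,-0.1,1],[0.863,-0.604,0,0,0,-0.1,1]]]'; python3 - <<'E'
from h import *
yaw=-np.pi/2+np.radians(2.5); print(shares((630,-100,290),(np.pi,0,yaw)))
E
```

```text
time: 12.85
tool_pos: [599.8, 21.0, 288.1]
tcp_rot: [-3.141, 0.001, -1.526]
contact_force: [-0.2, 0.4, -3.9]
grip_width: 39.8
(array([ 0.6112, -0.1236, -0.0099]), array([-0.0003,  0.0009,  0.0019]))
```

```bash
python3 -m inch '[[[0.08,-0.02,0,0,0,0,1],[0.2,-0.04,0,0,0,0,1],[0.32,-0.06,0,0,0,0,1],[0.44,-0.08,0,0,0,0,1],[0.54,-0.1,0,0,0,0,1],[0.6,-0.12,0,0,0,0,1],[0.611,-0.124,0,0,0,0,1],[0.611,-0.124,0,0,0,0,1],[0.611,-0.124,0,0,0,0,1],[0.611,-0.124,0,0,0,0,1]]]'; python3 - <<'E'
from h import *
import cv2
o=bot.get_obs(); im=bot.capture('wrist'); cv2.imwrite("pics/w4.png",im[:,:,::-1]);np.save('w4.npy',{k:o[k] for k in('tool_pos','tcp_rot')},allow_pickle=True)
C=cam('wrist',o);print(proj(C,(549,-208,109)),proj(C,(585,-206,109)))
E
```

```text
time: 14.1
tool_pos: [630.3, -100.4, 288.0]
tcp_rot: [-3.141, 0.001, -1.526]
contact_force: [0.1, -0.1, -3.8]
grip_width: 39.9
[335.98236304 231.34665805] [337.98656717 205.37676426]
```

View pics/w4.png

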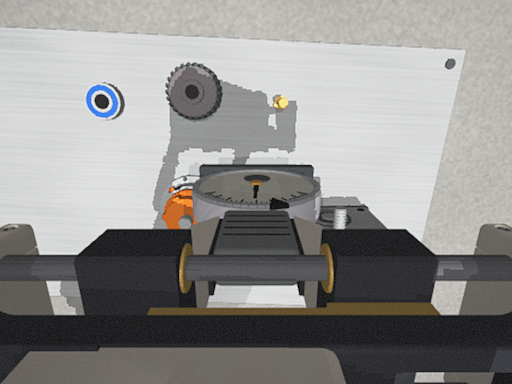

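The stud shows at (340,208–228), but its root is nearly hidden by the gripper. I'll move back in x to bring it higher in the view.

```bash
python3 -m inch '[[[0,0.08,0,0,0,0,1],[0,0.16,0,0,0,0,1],[0,0.24,0,0,0,0,1],[0,0.32,0,0,0,0,1],[0,0.38,0,0,0,0,1],[0,0.4,0,0,0,0,1],[0,0.4,0,0,0,0,1],[0,0.4,0,0,0,0,1],[0,0.4,0,0,0,0,1],[0,0.4,0,0,0,0,1]]]'; python3 - <<'E'
from h import *
import cv2
o=bot.get_obs(); im=bot.capture('wrist'); cv2.imwrite("pics/w5.png",im[:,:,::-1]);np.save('w5.npy',{k:o[k] for k in('tool_pos','tcp_rot')},allow_pickle=True)
cv2.imwrite("pics/w5c.png",cv2.resize(im[100:220,310:470,::-1],(800,600),interpolation=cv2.INTER_CUBIC))
E
```

```text
time: 15.4
tool_pos: [550.6, -104.5, 287.6]
tcp_rot: [3.141, 0.001, -1.527]
contact_force: [0.2, 0.1, -4.7]
grip_width: 40.0
```

View pics/w5.png

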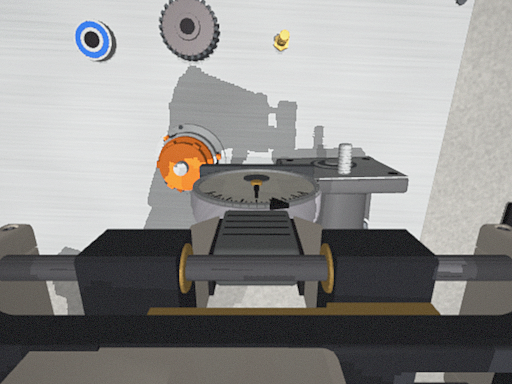

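View pics/w5c.png

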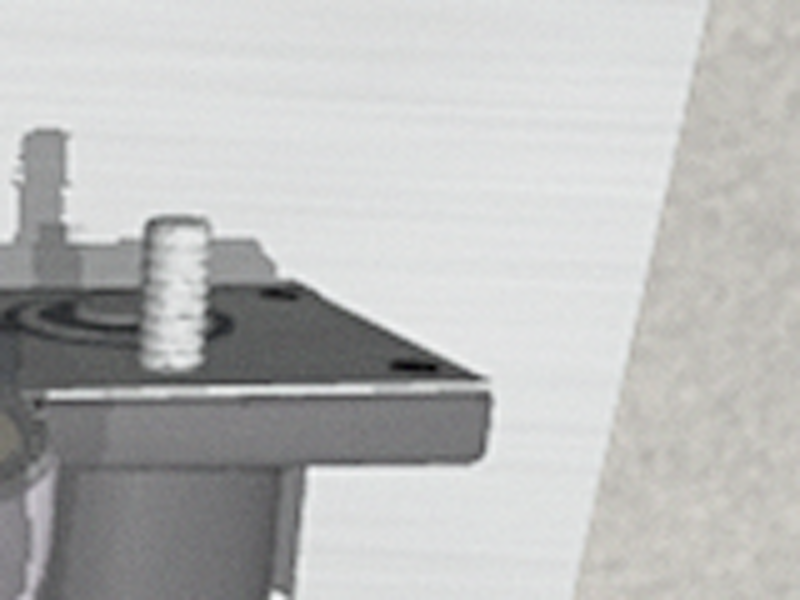

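Clear view now: the stud runs from the tip, crop (178,218), to the root (172,370). The flange's top front edge runs (45,393)–(488,380). Casting these onto their heights and cross-checking with the other view.

```bash
python3 - <<'E'
from h import *
np.set_printoptions(precision=1,suppress=True)
o=np.load('w5.npy',allow_pickle=True).item(); C=cam('wrist',o)
f=lambda x,y:(310+x/5-.4,100+y/5-.4)
for zp in (0,4):
    a=onz(C,f(45,391),126+zp);b=onz(C,f(488,379),126+zp)
    print('zp',zp,'edge',a,b,'yaw',np.degrees(np.arctan2(-(b-a)[0],-(b-a)[1]*-1)) if 0 else np.degrees(np.arctan2(-(a-b)[0],(a-b)[1])))
    print(' tip top',onz(C,f(178,217),113+zp),'sides mid z axis',onz(C,f(144,290),105+zp),onz(C,f(208,290),105+zp),'root top',onz(C,f(173,372),113+zp))
    t=onz(C,f(176,225),105+zp);r=onz(C,f(173,340),105+zp);print(' axis dir yaw',np.degrees(np.arctan2((t-r)[1],(t-r)[0])))
    print(' bottom edge right corner z=0 face', onz(C,f(297,283),zp))
    # circles
E
python3 - <<'E'
import cv2
im=cv2.imread('pics/w4.png'); cv2.imwrite('pics/w4c.png',cv2.resize(im[180:240,310:400],(810,540),interpolation=cv2.INTER_CUBIC))
E
```

```text
zp 0 edge [ 544.6 -177.6  126. ] [ 552.  -280.1  126. ] yaw 4.156652134982708
 tip top [ 584.6 -207.2  113. ] sides mid z axis [ 565.5 -203.9  105. ] [ 566.2 -219.4  105. ] root top [ 547.3 -211.   113. ]
 axis dir yaw 6.18413097195785
 bottom edge right corner z=0 face [ 550.5 -283.9    0. ]
zp 4 edge [ 545.6 -176.6  130. ] [ 553.  -277.8  130. ] yaw 4.1566521349826875
 tip top [ 585.1 -205.9  117. ] sides mid z axis [ 566.2 -202.7  109. ] [ 566.9 -218.1  109. ] root top [ 548.3 -209.7  117. ]
 axis dir yaw 6.184130971957815
 bottom edge right corner z=0 face [ 551.2 -282.3    4. ]
```

View pics/w4c.png

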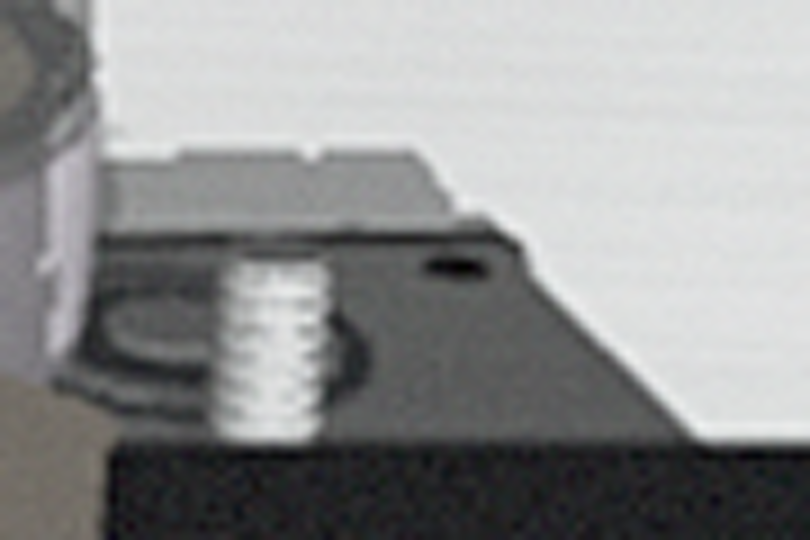

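```bash
python3 - <<'E'
from h import *
import cv2
np.set_printoptions(precision=2,suppress=True)
def edge(img,cols,r0,r1,sign):
    g=cv2.GaussianBlur(cv2.cvtColor(img,cv2.COLOR_BGR2GRAY),(0,0),.8).astype(float); P=[]
    for c in cols:
        d=sign*np.diff(g[:,c]); a,b=int(r0(c)),int(r1(c)); k=a+np.argmax(d[a:b]);
        if 0<k<len(d)-1:
            q=d[k-1]-2*d[k]+d[k+1]; P.append((c,k+.5+(0.5*(d[k-1]-d[k+1])/q if q else 0)))
    P=np.array(P); m=np.ones(len(P),bool)
    for _ in range(4):
        k=np.polyfit(P[m,0],P[m,1],1); r=P[:,1]-np.polyval(k,P[:,0]); m=abs(r)<.5
    return k,P[m].shape,r[m].std(),P[:,1]
W=cv2.imread('pics/w5.png'); o=np.load('w5.npy',allow_pickle=True).item(); Cw=cam('wrist',o)
T=cv2.imread('pics/top0.png'); Ct=cam('top')
base=lambda c:100+ (393-13*(c-319)/88.6)/5
for nm,img,C,cols,b,cc in (('w',W,Cw,range(335,403),base,(335,403)),('t',T,Ct,range(388,440),lambda c:214.9-(c-384)*.07,(388,440))):
  for s in(1,-1):
    k,n,sd,_=edge(img,cols,lambda c:b(c)-3,lambda c:b(c)+4,s)
    X=[onz(C,(c,np.polyval(k,c)),130) for c in cc]
    d=X[0]-X[1]; print(nm,s,k,n,sd,X,'yaw',np.degrees(np.arctan2(-d[0],d[1])), 'x at y-210',np.interp(-210,[X[1][1],X[0][1]],[X[1][0],X[0][0]]))
cv2.imwrite('pics/t5.png',cv2.resize(cv2.imread('pics/top0.png')[185:235,355:450],(760,400),interpolation=cv2.INTER_CUBIC))
E
```

```text
w 1 [ -0.02 183.93] (68, 2) 0.13598957028889264 [array([ 547.54, -195.31,  130.  ]), array([ 552.69, -273.05,  130.  ])] yaw 3.792526670799658 x at y-210 548.5144451232038
w -1 [ -0.02 185.18] (62, 2) 0.08944699241349577 [array([ 544.78, -195.66,  130.  ]), array([ 549.69, -273.63,  130.  ])] yaw 3.6038122239469272 x at y-210 545.6817122649929
t 1 [  0.03 201.64] (17, 2) 0.3090591155241145 [array([ 546.54, -154.91,  130.  ]), array([ 539.63, -275.52,  130.  ])] yaw -3.2807599969402204 x at y-210 543.3869372669835
t -1 [ -0.02 218.79] (30, 2) 0.26542329195422965 [array([ 551.11, -155.18,  130.  ]), array([ 550.12, -276.28,  130.  ])] yaw -0.46927865141048314 x at y-210 550.6590487910163
```

View pics/t5.png

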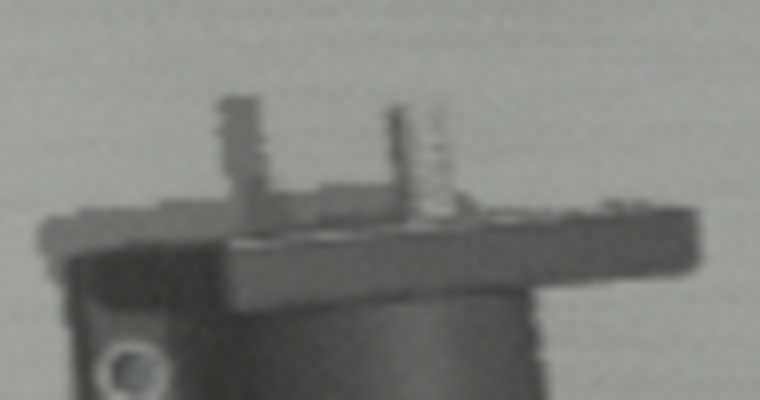

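```bash
python3 - <<'E'
import cv2
im=cv2.imread('pics/w5.png'); cv2.imwrite('pics/w5b.png',cv2.resize(im[150:240,186:330],(800,500),interpolation=cv2.INTER_CUBIC))
im=cv2.imread('pics/w3.png'); cv2.imwrite('pics/w3b.png',cv2.resize(im[150:240,186:330],(800,500),interpolation=cv2.INTER_CUBIC))
E
```

```text
(no output)
```

View pics/w3b.png

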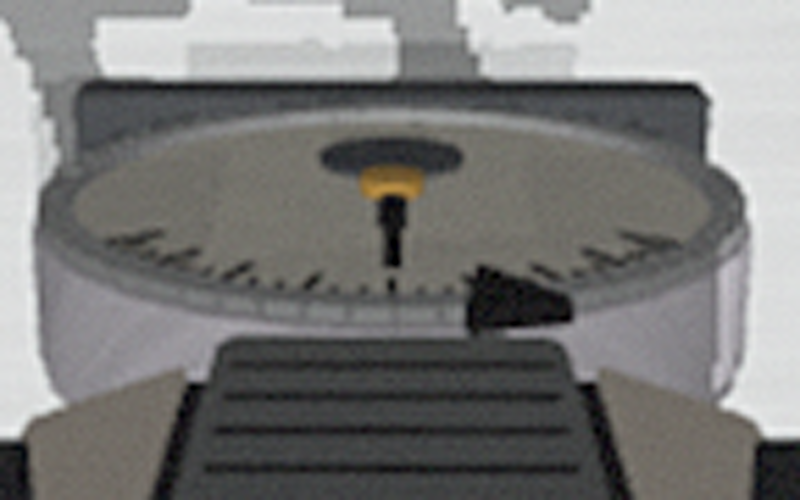

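Bar front edge back-projects to 14.4 mm ahead of the TCP (14 expected), so the gauge sits centred in the tool. Contact should come at TCP z ≈ 128+113 = 241. I'll stage above the stud and look.

```bash
python3 - <<'E'
from h import *
yaw=-np.pi/2+np.radians(3.3); print(shares((569,-209.2,264),(np.pi,0,yaw)))
E
```

```text
(array([ 0.5271, -0.0693,  0.1179]), array([ 0.0001,  0.0007, -0.0173]))
```

```bash
python3 -m inch '[[[0.06,-0.01,0,0,0,0,1],[0.16,-0.03,0,0,0,-0.01,1],[0.28,-0.05,0,0,0,-0.01,1],[0.4,-0.07,0,0,0,-0.017,1],[0.48,-0.07,0.03,0,0,-0.017,1],[0.527,-0.07,0.07,0,0,-0.017,1],[0.527,-0.07,0.1,0,0,-0.017,1],[0.527,-0.07,0.118,0,0,-0.017,1],[0.527,-0.07,0.118,0,0,-0.017,1],[0.527,-0.07,0.118,0,0,-0.017,1]]]'; python3 - <<'E'
from h import *
import cv2
o=bot.get_obs(); im=bot.capture('wrist'); cv2.imwrite("pics/w6.png",im[:,:,::-1]);np.save('w6.npy',{k:o[k] for k in('tool_pos','tcp_rot')},allow_pickle=True)
cv2.imwrite("pics/w6c.png",cv2.resize(im[120:240,176:336,::-1],(800,600),interpolation=cv2.INTER_CUBIC))
s=bot.capture('scene'); cv2.imwrite("pics/s6c.png",cv2.resize(s[90:186,90:218,::-1],(800,600),interpolation=cv2.INTER_CUBIC))
E
```

```text
time: 16.7
tool_pos: [569.2, -208.7, 264.6]
tcp_rot: [-3.141, 0.0, -1.513]
contact_force: [0.5, -0.3, -3.9]
grip_width: 39.8
```

View pics/w6c.png

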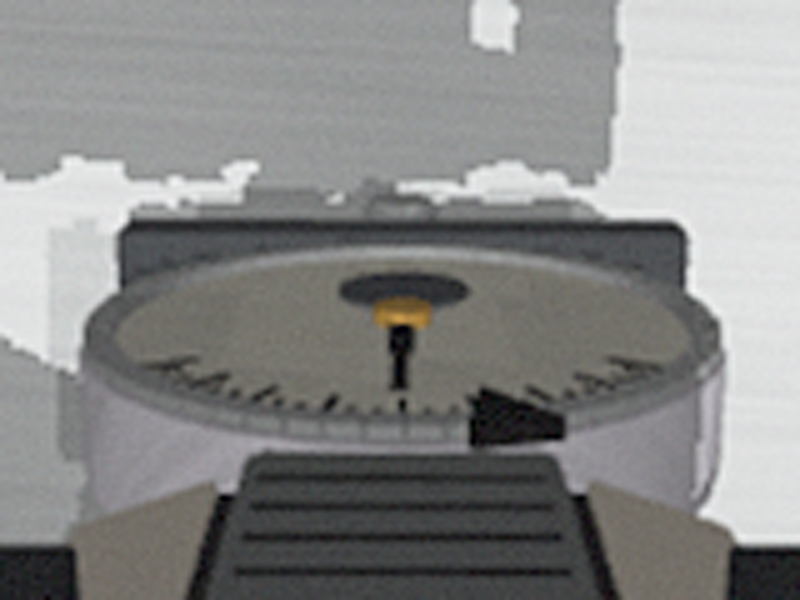

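View pics/s6c.png

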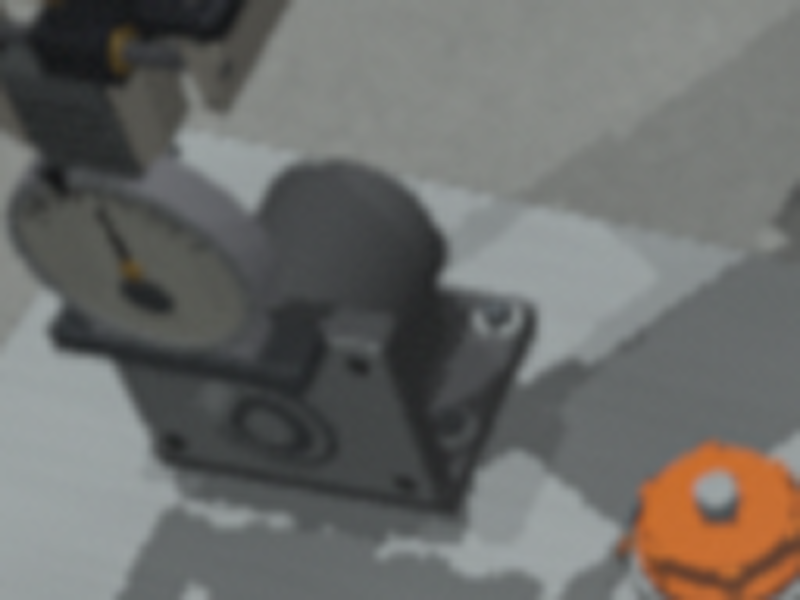

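```bash
python3 - <<'E'
from h import *
import cv2
im=cv2.imread('pics/w6.png')[148:172,226:286].astype(float); im=np.clip((im-60)*1.6,0,255).astype('uint8')
cv2.imwrite('pics/w6d.png',cv2.resize(im,(800,320),interpolation=cv2.INTER_CUBIC))
o=np.load('w6.npy',allow_pickle=True).item();C=cam('wrist',o)
for p in((584.1,-208,109),(584.1,-208,117),(584.1,-200,109),(584.1,-216,109)): print(proj(C,p))
E
```

```text
[256.24816609 158.55197414]
[256.25268428 159.99481496]
[249.11879867 158.14254118]
[263.37163049 158.96106809]
```

View pics/w6d.png

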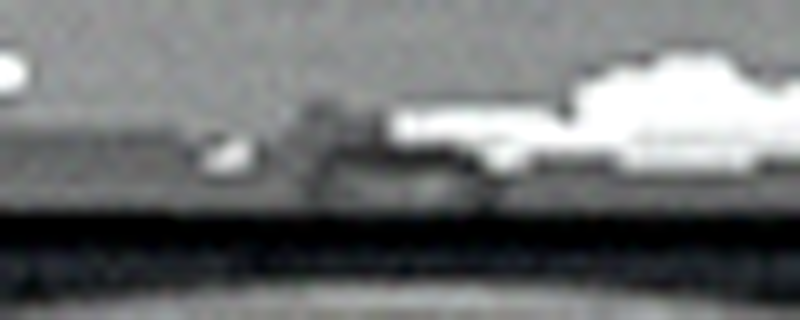

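The stud tip shows at column 256.1, centred under the bar. Tip ≈ (584,-208) fits my estimate. Now lower to about 7 mm above contact with an estimated gap of 4 mm, then check the stud's overhang (it should be 8 mm minus the gap).

```bash
python3 - <<'E'
from h import *
yaw=-np.pi/2+np.radians(3.3); print(shares((566.4,-209.1,248),(np.pi,0,yaw)))
E
```

```text
(array([-0.0001,  0.0139,  0.0829]), array([-0.001 ,  0.0002,  0.    ]))
```

```bash
python3 -m inch '[[[0,0.007,0,0,0,0,1],[0,0.014,0.01,0,0,0,1],[0,0.014,0.025,0,0,0,1],[0,0.014,0.04,0,0,0,1],[0,0.014,0.055,0,0,0,1],[0,0.014,0.07,0,0,0,1],[0,0.014,0.08,0,0,0,1],[0,0.014,0.083,0,0,0,1],[0,0.014,0.083,0,0,0,1],[0,0.014,0.083,0,0,0,1]]]'; python3 - <<'E'
from h import *
import cv2
o=bot.get_obs(); im=bot.capture('wrist'); cv2.imwrite("pics/w7.png",im[:,:,::-1]);np.save('w7.npy',{k:o[k] for k in('tool_pos','tcp_rot')},allow_pickle=True)
c=im[148:172,226:286,::-1].astype(float); c=np.clip((c-20)*1.6,0,255).astype('uint8')
cv2.imwrite("pics/w7d.png",cv2.resize(c,(800,320),interpolation=cv2.INTER_CUBIC))
s=bot.capture('scene'); cv2.imwrite("pics/s7c.png",cv2.resize(s[110:182,90:186,::-1],(800,600),interpolation=cv2.INTER_CUBIC))
C=cam('wrist',o)
for p in((584.1,-208,109),(584.1,-208,117)): print(proj(C,p))
E
```

```text
time: 18.05
tool_pos: [566.3, -209.4, 247.7]
tcp_rot: [-3.141, 0.0, -1.514]
contact_force: [0.2, -0.1, -4.4]
grip_width: 40.2
[255.82682642 158.90773253]
[255.81978365 160.44659798]
```

View pics/w7d.png

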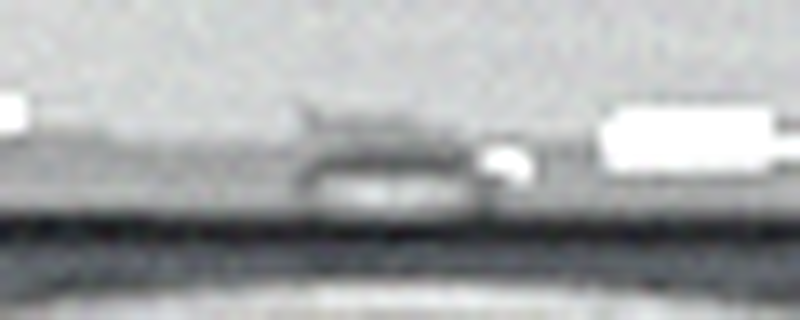

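View pics/s7c.png

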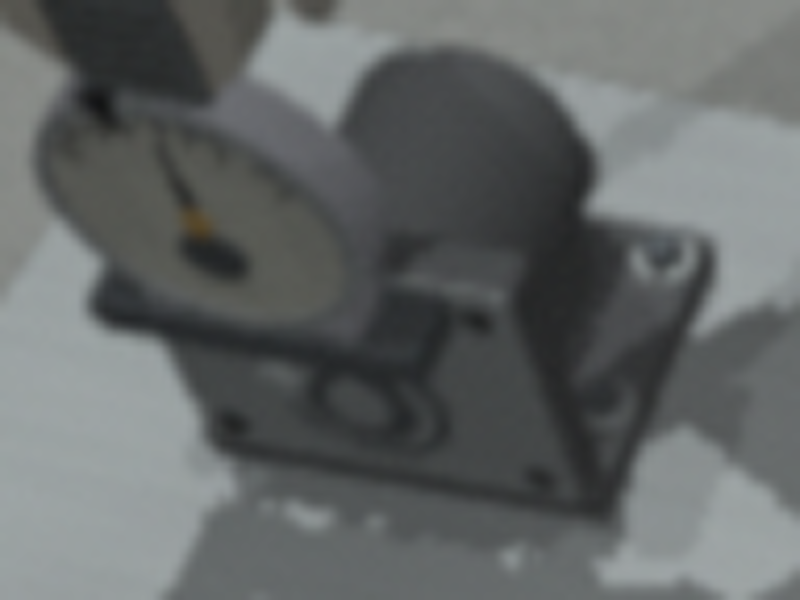

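```bash
python3 - <<'E'
from h import *
np.set_printoptions(precision=1,suppress=True)
o=np.load('w7.npy',allow_pickle=True).item();C=cam('wrist',o)
for y in (205,212,220): print(onz(C,(256,148+y/13.33-.46),123.7))
print(onz(C,(255,148+168/13.33-.46),117))
yaw=-np.pi/2+np.radians(3.3); print(shares((565.8,-209.0,240),(np.pi,0,yaw)))
E
```

```text
[ 583.  -208.3  123.7]
[ 582.4 -208.3  123.7]
[ 581.8 -208.3  123.7]
[ 584.4 -207.1  117. ]
(array([-0.,  0.,  0.]), array([-0.,  0., -0.]))
```

```bash
python3 - <<'E'
from h import *
import cv2
np.set_printoptions(precision=2,suppress=True)
for n in('w3','w4','w5','w6','w7'):
    g=cv2.GaussianBlur(cv2.cvtColor(cv2.imread(f'pics/{n}.png'),cv2.COLOR_BGR2GRAY),(0,0),.7).astype(float)
    P=[]
    for c in list(range(208,242))+list(range(270,306)):
        d=-np.diff(g[158:170,c]); k=int(np.argmax(d[1:-1]))+1; q=d[k-1]-2*d[k]+d[k+1]; P.append((c,158+k+.5+.5*(d[k-1]-d[k+1])/q))
    P=np.array(P); m=np.ones(len(P),bool)
    for _ in range(6): k=np.polyfit(P[m,0],P[m,1],1); r=P[:,1]-np.polyval(k,P[:,0]); m=abs(r)<.4
    o={'tool_pos':np.zeros(3),'tcp_rot':np.zeros(3)}; C=cam('wrist',o)
    a,b=[onz(C,(c,np.polyval(k,c)),124.) for c in(208,305)]
    print(n,m.sum(),k,a,b,'rel yaw',np.degrees(np.arctan2(b[1]-a[1],b[0]-a[0])))
E
```

```text
w3 68 [  0.   163.56] [-48.75 -15.59 124.  ] [ 49.55 -15.43 124.  ] rel yaw 0.09354809369858857
w4 70 [  0.   163.37] [-48.75 -15.61 124.  ] [ 49.56 -15.36 124.  ] rel yaw 0.14324104083750958<stdin>:8: RuntimeWarning: divide by zero encountered in scalar divide
Traceback (most recent call last):
TypeError: expected non-empty vector for x
```

Two views and the lug triangulation agree that the gauge sits 1.5 mm ahead of the TCP, so the present gap is about 5.5 mm. I'll move in to about 3 mm with yaw 3.6°, then come down slowly to just above contact.

```bash
python3 - <<'E'
from h import *
yaw=-np.pi/2+np.radians(3.6); print(shares((563.9,-208.7,243),(np.pi,0,yaw)))
E
```

```text
(array([-0.004 ,  0.0117,  0.0232]), array([-0.0004,  0.0005, -0.0071]))
```

```bash
python3 -m inch '[[[-0.004,0.004,0,0,0,-0.003,1],[-0.004,0.008,0,0,0,-0.007,1],[-0.004,0.0117,0,0,0,-0.007,1],[-0.004,0.0117,0.004,0,0,-0.007,1],[-0.004,0.0117,0.008,0,0,-0.007,1],[-0.004,0.0117,0.012,0,0,-0.007,1],[-0.004,0.0117,0.016,0,0,-0.007,1],[-0.004,0.0117,0.02,0,0,-0.007,1],[-0.004,0.0117,0.023,0,0,-0.007,1],[-0.004,0.0117,0.023,0,0,-0.007,1]]]'; python3 - <<'E'
from plant import bot
o=bot.get_obs(); print(o['tool_pos'],o['tcp_rot'],o['contact_force'],o['moment'])
E
```

```text
time: 19.4
tool_pos: [563.8, -208.7, 242.9]
tcp_rot: [-3.142, 0.001, -1.508]
contact_force: [-1.0, 0.0, -3.6]
grip_width: 39.8
[ 563.84517132 -208.66049203  242.88780079] [-3.14152921e+00  5.57550813e-04 -1.50800168e+00] [-1.02027187  0.0338266  -3.62096082] [-0.04263611  0.16761769 -0.0133059 ]
```

```bash
python3 -m inch '[[[0,0,0.001,0,0,0,1],[0,0,0.002,0,0,0,1],[0,0,0.003,0,0,0,1],[0,0,0.004,0,0,0,1],[0,0,0.005,0,0,0,1],[0,0,0.006,0,0,0,1],[0,0,0.007,0,0,0,1],[0,0,0.007,0,0,0,1],[0,0,0.007,0,0,0,1],[0,0,0.007,0,0,0,1]]]'; python3 - <<'E'
from plant import bot
import numpy as np
F=[]
for i in range(6):
    o=bot.get_obs(); F.append(o['contact_force']); bot.capture('wrist')
print(np.mean(F,0),np.std(F,0),o['tool_pos'],o['moment'])
E
```

```text
time: 20.65
tool_pos: [563.8, -208.7, 241.5]
tcp_rot: [-3.141, 0.001, -1.508]
contact_force: [-0.8, -0.4, -4.2]
grip_width: 39.3
[ 0.14006523 -0.09790657 -3.76219303] [0.5404052  0.43606601 0.50098578] [ 563.83738865 -208.69395248  241.5626119 ] [-0.03679311  0.15814467  0.00519982]
```

```bash
python3 -m inch '[[[0,0,0.001,0,0,0,1],[0,0,0.002,0,0,0,1],[0,0,0.003,0,0,0,1],[0,0,0.004,0,0,0,1],[0,0,0.005,0,0,0,1],[0,0,0.005,0,0,0,1],[0,0,0.005,0,0,0,1],[0,0,0.005,0,0,0,1],[0,0,0.005,0,0,0,1],[0,0,0.005,0,0,0,1]]]'; cat > f.py <<'E'
from h import *
np.set_printoptions(precision=2,suppress=True)
F=[];Z=[];M=[]
for i in range(6):
    o=bot.get_obs(); F.append(o['contact_force']);M.append(o['moment']);Z.append(o['tool_pos']); bot.capture('wrist')
print(o['time'],'F',np.mean(F,0),'pos',np.mean(Z,0),'rot',o['tcp_rot'],'M',np.mean(M,0),'w',o['grip_width'])
E
python3 f.py
```

```text
time: 22.2
tool_pos: [563.9, -208.7, 240.8]
tcp_rot: [-3.141, 0.0, -1.508]
contact_force: [-2.0, 0.5, 2.4]
grip_width: 39.8
22.45 F [-1.22  0.79  2.92] pos [ 563.93 -208.69  240.83] rot [-3.14  0.   -1.51] M [0.2  0.5  0.01] w 39.941097955604015
```

Contact at TCP z ≈ 241.0, as predicted; force on the stud is about 7 N. I'll ease it by about 0.16 mm and rock 8° clockwise about the stud axis (radius 132 mm), then check the force.

```bash
python3 -m inch '[[[0,0,-0.0008,0,0,0,1],[-0.0115,0,-0.0007,0,0.0222,0,1],[-0.023,0,-0.0004,0,0.0444,0,1],[-0.0345,0,0.0001,0,0.0667,0,1],[-0.046,0,0.0008,0,0.0889,0,1],[-0.0575,0,0.0017,0,0.1111,0,1],[-0.069,0,0.0028,0,0.1333,0,1],[-0.0804,0,0.0041,0,0.1556,0,1],[-0.0919,0,0.0056,0,0.1778,0,1],[-0.0919,0,0.0056,0,0.1778,0,1]]]'; python3 f.py
```

```text
time: 23.75
tool_pos: [562.8, -189.6, 239.4]
tcp_rot: [-3.141, -0.139, -1.507]
contact_force: [-0.6, -1.0, 2.5]
grip_width: 39.9
24.0 F [0.2  0.65 3.3 ] pos [ 562.77 -189.72  239.38] rot [-3.14 -0.14 -1.51] M [-0.04  0.12  0.  ] w 40.01647438061536
```

```bash
python3 -m inch '[[[0,0,-0.0012,0,0,0,1],[-0.0115,0,-0.0011,0,0.0222,0,1],[-0.023,0,-0.0008,0,0.0444,0,1],[-0.0345,0,-0.0003,0,0.0667,0,1],[-0.046,0,0.0004,0,0.0889,0,1],[-0.0575,0,0.0013,0,0.1111,0,1],[-0.069,0,0.0024,0,0.1333,0,1],[-0.0804,0,0.0037,0,0.1556,0,1],[-0.0884,0,0.0048,0,0.1711,0,1],[-0.0884,0,0.0048,0,0.1711,0,1]]]'; python3 f.py
```

```text
time: 25.3
tool_pos: [561.3, -172.4, 235.6]
tcp_rot: [3.141, -0.273, -1.507]
contact_force: [0.1, 0.4, -1.3]
grip_width: 39.7
25.55 F [-0.3   1.03 -1.57] pos [ 561.32 -172.59  235.67] rot [ 3.14 -0.27 -1.51] M [ 0.57  0.3  -0.01] w 39.850446552609185
```

Contact is now about 2.4 N. Let the pointer settle, then look.

```bash
for i in 1 2; do python3 -m inch '[[[0,0,0,0,0,0,1],[0,0,0,0,0,0,1],[0,0,0,0,0,0,1],[0,0,0,0,0,0,1],[0,0,0,0,0,0,1],[0,0,0,0,0,0,1],[0,0,0,0,0,0,1],[0,0,0,0,0,0,1],[0,0,0,0,0,0,1],[0,0,0,0,0,0,1]]]' >/dev/null; done; python3 f.py;  python3 - <<'E'
from h import *
import cv2
o=bot.get_obs(); im=bot.capture('wrist'); cv2.imwrite("pics/w8.png",im[:,:,::-1]);np.save('w8.npy',{k:o[k] for k in('tool_pos','tcp_rot')},allow_pickle=True)
cv2.imwrite("pics/w8c.png",cv2.resize(im[150:240,186:330,::-1],(800,500),interpolation=cv2.INTER_CUBIC))
cv2.imwrite("pics/w8m.png",cv2.resize(im[172:212,226:306,::-1],(800,400),interpolation=cv2.INTER_CUBIC))
s=bot.capture('scene'); cv2.imwrite("pics/s8c.png",cv2.resize(s[110:182,90:186,::-1],(800,600),interpolation=cv2.INTER_CUBIC))
E
```

```text
28.35 F [ 0.04 -0.05 -3.86] pos [ 561.6  -172.99  236.02] rot [-3.14 -0.27 -1.51] M [0.37 0.23 0.  ] w 40.12325929249151
```

View pics/w8c.png

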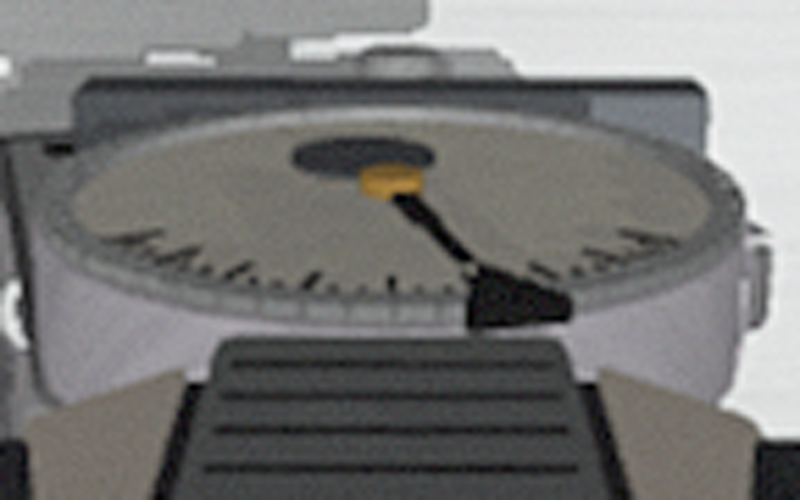

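View pics/w8m.png

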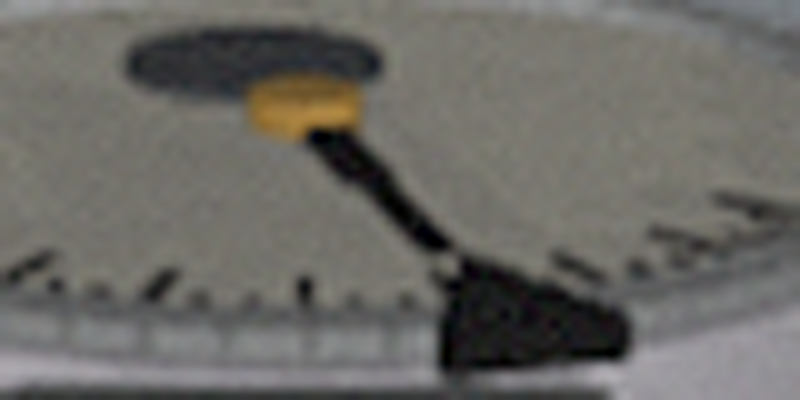

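View pics/s8c.png

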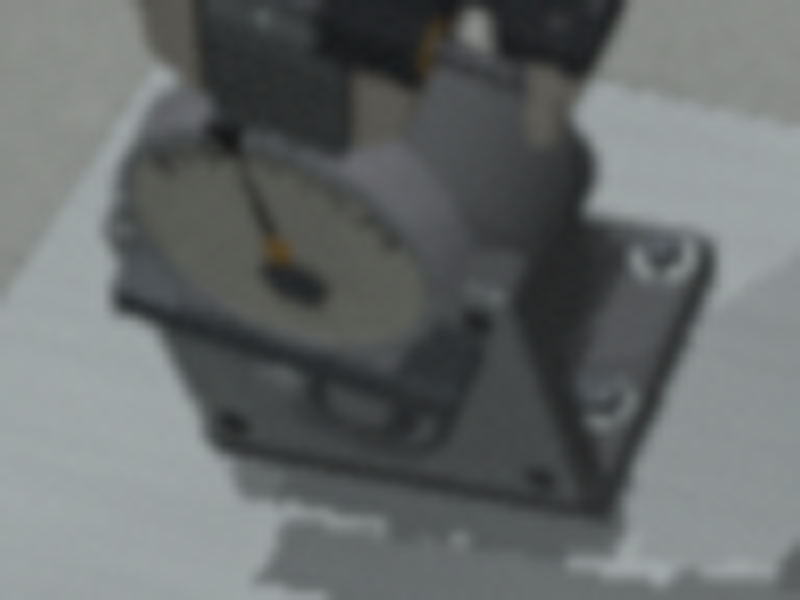

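```bash
python3 - <<'E'
from h import *
import cv2
np.set_printoptions(precision=2,suppress=True)
C=cam('wrist',{'tool_pos':np.zeros(3),'tcp_rot':np.zeros(3)})
f=lambda x,y:(226+x/10-.45,172+y/10-.45)
h=124
def onf(px,gx): 
    c,d=ray(C,px); X=c+d*(-(1.5+gx)-c[1])/d[1]; return np.array([X[0],h-X[2]])
for gx in(10,12,14):
    for n,q in dict(piv=(305,108),needle_tip=(441,247),mark=(455,258),cL=(443,368),cR=(630,335),cLt=(470,258)).items():
        print(gx,n,onf(f(*q),gx))
o=bot.get_obs(); R=Rn.from_euler('xyz',o['tcp_rot']).as_matrix(); print(o['tcp_rot'],'tilt',np.degrees(np.arctan2(-R[2,0],-R[2,2])),'pitch y',R[2,1])
im=cv2.imread('pics/w8.png')[188:212,258:294]; cv2.imwrite('pics/w8n.png',cv2.resize(im,(792,528),interpolation=cv2.INTER_CUBIC))
im=cv2.imread('pics/w6.png')[188:212,258:294]; cv2.imwrite('pics/w6n.png',cv2.resize(im,(792,528),interpolation=cv2.INTER_CUBIC))
E
```

```text
10 piv [-0.1  52.82]
10 needle_tip [ 9.67 88.71]
10 mark [10.55 91.12]
10 cL [  8.7  112.48]
10 cR [ 21.29 106.53]
10 cLt [11.62 91.12]
12 piv [-0.1  59.73]
12 needle_tip [ 9.37 94.54]
12 mark [10.23 96.87]
12 cL [  8.43 117.59]
12 cR [ 20.64 111.82]
12 cLt [11.26 96.87]
14 piv [-0.1  66.63]
14 needle_tip [  9.07 100.36]
14 mark [  9.91 102.62]
14 cL [  8.17 122.7 ]
14 cR [ 20.  117.1]
14 cLt [ 10.91 102.62]
[-3.14 -0.27 -1.51] tilt -15.673958225432779 pitch y -0.00018015657969089327
```

View pics/w8n.png

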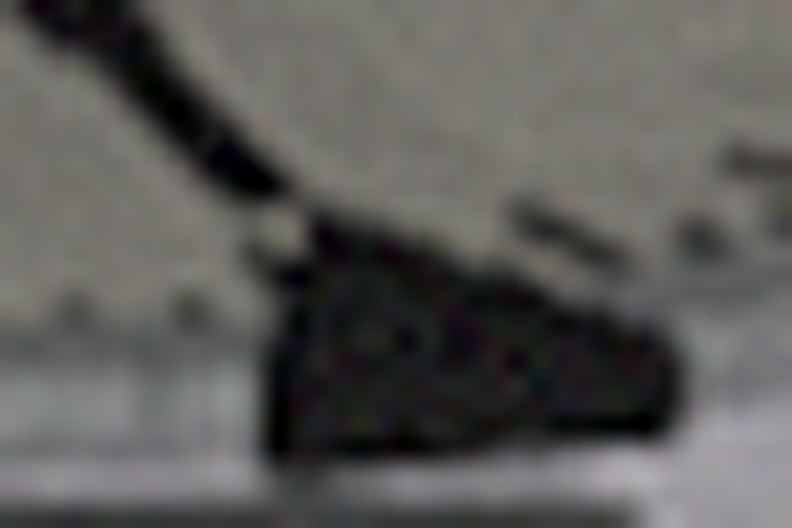

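View pics/w6n.png

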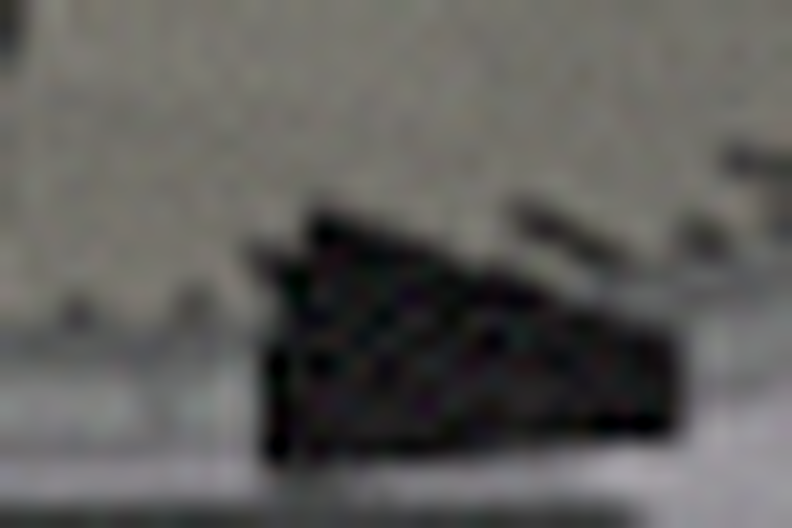

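The pointer has settled on the wedge: the needle's 6 mm extension lands at crop x=313, and the wedge tip is at 315, so about 0.1–0.3° off. The contact has eased to about 0 N as the arm settled, so I'll press 0.3 mm along the tool axis and let it settle.

```bash
python3 -m inch '[[[0,0,0.0005,0,0,0,1],[0,0,0.001,0,0,0,1],[0,0,0.0015,0,0,0,1],[0,0,0.0015,0,0,0,1],[0,0,0.0015,0,0,0,1],[0,0,0.0015,0,0,0,1],[0,0,0.0015,0,0,0,1],[0,0,0.0015,0,0,0,1],[0,0,0.0015,0,0,0,1],[0,0,0.0015,0,0,0,1]]]' >/dev/null; python3 f.py; python3 -m inch '[[[0,0,0,0,0,0,1],[0,0,0,0,0,0,1],[0,0,0,0,0,0,1],[0,0,0,0,0,0,1],[0,0,0,0,0,0,1],[0,0,0,0,0,0,1],[0,0,0,0,0,0,1],[0,0,0,0,0,0,1],[0,0,0,0,0,0,1],[0,0,0,0,0,0,1]]]'>/dev/null; python3 f.py
```

```text
30.0 F [-0.62  0.38 -2.03] pos [ 561.63 -173.06  235.8 ] rot [-3.14 -0.27 -1.51] M [0.41 0.29 0.  ] w 39.98396677308857
31.55 F [-0.07  1.35 -0.72] pos [ 561.62 -173.06  235.77] rot [-3.14 -0.27 -1.51] M [0.41 0.28 0.01] w 39.855205598516754
```

About 2–3 N now. A final settle, with force and picture checks.

```bash
for i in 1 2; do python3 -m inch '[[[0,0,0,0,0,0,1],[0,0,0,0,0,0,1],[0,0,0,0,0,0,1],[0,0,0,0,0,0,1],[0,0,0,0,0,0,1],[0,0,0,0,0,0,1],[0,0,0,0,0,0,1],[0,0,0,0,0,0,1],[0,0,0,0,0,0,1],[0,0,0,0,0,0,1]]]'>/dev/null; python3 f.py; done; python3 - <<'E'
from h import *
import cv2
o=bot.get_obs(); im=bot.capture('wrist'); cv2.imwrite("pics/w9.png",im[:,:,::-1]);np.save('w9.npy',{k:o[k] for k in('tool_pos','tcp_rot')},allow_pickle=True)
R=Rn.from_euler('xyz',o['tcp_rot']).as_matrix(); print('tilt',np.degrees(np.arctan2(-R[2,0],-R[2,2])),'yaw',np.degrees(np.arctan2(-R[1,1],-R[0,1])))
a=cv2.resize(im[172:212,226:306,::-1],(800,400),interpolation=cv2.INTER_CUBIC)
b=im[150:172,226:270,::-1].astype(float); b=np.clip((b-20)*1.5,0,255).astype('uint8'); b=cv2.resize(b,(400,200),interpolation=cv2.INTER_CUBIC)
cv2.imwrite("pics/w9m.png",np.vstack([a,np.hstack([b,np.zeros_like(b)])]))
t=bot.capture('top'); cv2.imwrite("pics/t9.png",cv2.resize(t[150:290,330:480,::-1],(640,597),interpolation=cv2.INTER_CUBIC))
E
```

```text
33.1 F [-0.7   0.9  -0.02] pos [ 561.62 -173.07  235.75] rot [-3.14 -0.27 -1.51] M [0.44 0.26 0.01] w 39.15767872831672
34.65 F [-0.15  1.22  0.6 ] pos [ 561.63 -173.07  235.76] rot [-3.14 -0.27 -1.51] M [ 0.43  0.23 -0.01] w 39.64266467816393
tilt -15.672567488922313 yaw 3.5927740548633893
```

View pics/w9m.png

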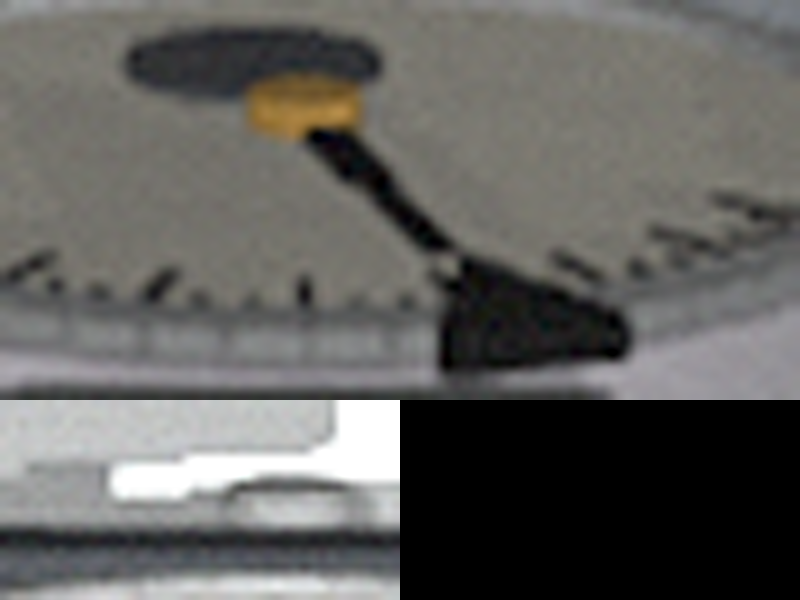

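View pics/t9.png

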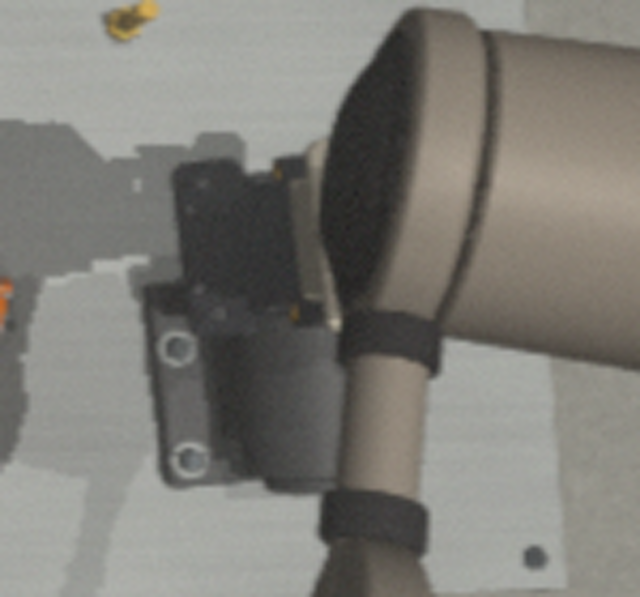

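Stable: pointer on mark (about 0.2°), tilt 15.67°, about 4.5 N on the stud. The stud overhangs the bar front by about 4.4 mm, so the gap is about 3.6 mm. Handing in.

```bash
python3 -c "
from plant import bot
print(bot.close_job())"
```

```text
the job is handed in; nothing more can be done
None
```

I picked up the smaller gauge by its lug and rested the middle of its base on the stud. I then rocked it 15.7° clockwise until the pointer settled on the set mark. The job was handed in at about 35 s of the 64 s, with the arm still holding the gauge there.

**Last checks**
- **Pointer:** it has settled, and its extension meets the wedge tip to within about 0.3°. My separate estimates of the mark angle spread from 15.2° to 16.2°.
- **Contact:** about 4.5 N on the stud, still creeping up by roughly 0.6 N every 1.5 s. An earlier press had eased to nearly 0 N as the arm settled, so I pressed down a further 0.3 mm.
- **Position:** the gap between the gauge's back and the flange is about 3.6 mm. The base is within about 1 mm of centre on the stud.
- **Other parts:** I did not touch the gear, bearing or bolt, but I took no closing picture of all three.

**Disagreement:** the flange's angle came out at 2.4° from the top camera and 3.7° from the wrist camera. I set the gauge to 3.6°, so it may be about 1° off parallel. The gap and the angle were only worked out from other measurements, because no camera could see the gap behind the bar.

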